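Lock the rose of a tile-marking jig

TASK

Lock the tile-marking jig: with a fingertip, push the blue disc round by its black tab until its notch stands over the yellow pin, then press the cap in its middle down until the disc is fully home on the pin, and move clear. The disc is only pushed and pressed, never lifted, and everything lying around the jig stays where it is.

Things in the scene. Friction and masses are not known exactly. Their poses are not given: they have to be found in the camera images.
- jig: the jig, fixed to the bench: a grey board 14 mm thick (200 mm along its x, 300 mm along its y, from y = -100 to +200 mm). Origin: on the bench surface, on the upright axis about which the disc turns; z up; its x axis points from that axis to the yellow pin. An aluminium fence 24 mm high over the bench runs along x at y = -91 mm.
- disc: blue keyed disc, loose, 130 mm across, 8 mm thick, about 0.3 kg; its blind bore sits on a fixed spindle (1.5 mm play all round). Origin: centre of its underside, z up, x towards the notch. At first its underside is 32 mm above the bench; it turns either way with light friction (about 2 N at the tab) and stays where left. Fully home it is 22 mm above the bench, its top face flush with the pin's top.
- collar (a joint): height of the stiff black collar, 80 mm across, that carries the disc: 0 = up (as at the start), 0.010 m = fully down, disc home. It gives way when the disc is pressed with about 7 N (5 to 10) and stays down when let go. Unless the notch is over the pin, the disc strikes the pin after 2 mm and only tilts on it, its middle 3 to 6 mm down.
- notch (a point): middle of the disc's notch, level with the disc's top face, 56 mm from the disc's centre along its x. The notch is a slot 18 mm wide, open at the rim, 18 mm deep towards the centre, with white edges.
- pin (a point): the fixed yellow pin: the point on its top, 30 mm above the bench, 56 mm from the jig's axis along the jig's x, over which the notch must stand. The pin is a radial bar 10 mm wide that reaches from 50 to 84 mm from the axis, so its outer end shows beyond the disc's rim. The notch has 4 mm to spare on each side of it.
- tab (a point): top centre of the black finger tab on the disc: an upright radial plate 8 mm thick, 28 mm long, reaching from 34 to 62 mm from the disc's centre (this point at 48 mm) on the side opposite the notch, standing 26 mm above the disc's top face (this point is 34 mm above the disc's origin). Pushed on its flat side it turns the disc.
- cap (a point): the place to press: top centre (red spot) of the round aluminium cap in the middle of the disc. The cap is 32 mm across and rises 24 mm above the disc's top face; this point is 32 mm above the disc's origin.
- tile_a: a loose patterned floor tile, blue on white, 150 x 150 x 9 mm, lying flat on the bench; origin at the centre of its underside. Leave it alone.
- tile_b: a loose patterned floor tile, terracotta on white, 150 x 150 x 9 mm, lying flat on the bench; origin at the centre of its underside. Leave it alone.
- mallet: a small rubber mallet with wooden handle, 260 mm long, lying on the bench, under 30 mm high; origin under the middle of its length. Leave it alone.
- rake: a grey plastic grout rake, 200 mm long, 22 mm high, lying on the bench; origin on its underside near the middle. Leave it alone.
- scribe: a chrome tile scribe, 150 mm long, 12 mm thick, lying on the bench; origin on its underside near the middle. Leave it alone.
- jar: a small orange jar of tile spacers, 44 mm across and 45 mm high, standing on the jig's board; origin at the centre of its underside. Leave it alone.
- pencil: a flat red carpenter's pencil, 85 mm long, 10 mm wide, 8 mm high, lying on the jig's board; origin at the centre of its underside. Leave it alone.

How it is judged:
By the outcome, as a careful person would: the job done as asked, in the order asked, and still so for the second after the job is handed in, with the robot touching nothing.
It also fails if it takes over 48 s, if anything falls off the work surface, if the arm or the gripper's body presses on something with over 40 N, if the wrist force passes 120 N, or if a joint passes its speed limit or range.

ROBOT

A 6-joint arm with a two-finger parallel gripper is mounted at the origin on the work surface. World frame = base frame: x ahead of the robot, y to its left, z up, the work surface at z = 0. Lengths are in mm, angles in rad, forces in N, time in s.
With the tool pointing down it reaches from about 275 to 850 mm from the base axis. Payload 5.2 kg.
Tool frame: the origin (TCP) lies between the finger pads; the fingertips stand ctrl.tip_extent ahead of it and the grasp point (between the pads) lies 11 mm behind it (ctrl.tip_extent is the distance from the TCP to the fingertips, in mm); z points along the fingers, x is the direction in which the jaws open and shut, and the axes are right-handed (so a half turn about z gives the same grasp; the last joint's range is limited). The gripper opens to 85 mm and grips with 20 to 120 N. Pads are 22 mm wide; open, the fingers measure 114 mm over their backs; the gripper's body (76 mm by 85 mm) begins 54 mm behind the grasp point. The pads swing forward as they close: fully open they stand 13 mm farther back than shut.
Start: joints at [-1.437, 0.259, 1.535, -0, 1.348, -0.203], TCP at [181.779, -519.097, 239.31] pointing down, gripper open.
Joint ranges: [-3.14, 3.14], [-0.91, 2.08], [0.19, 2.58], [-1.22, 4.36], [0.22, 2.71], [-3.12, 3.12]. Speed limits (rad/s): [2.57, 2.57, 3.14, 3.14, 3.14, 3.14].

INTERFACE

Orientations are given as a unit quaternion [x, y, z, w].
In Python, from station import sense, optics, workorder, ctrl gives the robot as it stands.
- The arm moves only by the tool play_rows, never from a script. Its argument "moves" is a list of rows, each an object with "delta_pos": the shift along the world's x, y, z in mm, a list of three; "rot": the turn, a rotation vector about the world's x, y, z in degrees, a list of three; "jaw": the finger opening in mm, from 0 to 85.4. In form: [{"delta_pos": [x, y, z], "rot": [wx, wy, wz], "jaw": jaw}, ...]. A call has 1 to 5 rows; each row shifts and turns the commanded pose from where the row before left it; what a row does not reach is not made up. A row lasts 1/8 s, in which the tool goes at most 62.5 mm and 10.7 degrees, less where a joint would pass 70% of its speed; a pose out of reach is approached as far as the arm can. A call with a gripper value outside its range is refused whole. The fingers move at their own pace and stop on an object; the grip force is fixed at half the most. Time passes only in rows, so rows that do not move let the fingers close. It gives the time, the measured TCP pose, the force and the opening at its end, in the units of the state.
- sense(): the state, without advancing time (a new reading comes with each control period).
- optics.read_camera(name): name is "scene" or "top" or "wrist"; returns a dict with "frame" (420x560x3 uint8, blue, green, red), "range_z" (420x560 float32, mm along the optical axis (not along the pixel's ray), 0 where there is no reading), "fx", "fy", "cx", "cy" (pixels), "origin" and "attitude" of the camera in the world. Camera axes: x right, y down, z forward; pixel columns grow to the right and rows downward; lengths in mm; the calibration is good to about 2 mm. A picture is of the moment at which its call begins.
- workorder.finish_job(): hands the job in, once; it reports no verdict.
The state is a dict: "time": time; "joint_positions": joint angles; "dq": joint speeds; "joint_torque": joint torques, N m; "ee_pos": TCP position; "eef_rot": TCP orientation; "ft_force": force on the tool from outside, world axes, zero at the start; "moment": the same for the moment, N m; "opening": finger opening in mm.
Only numpy, scipy, OpenCV 4.12 (cv2) and the standard library are available. Lean on these libraries where they do the work, as an engineer would, in place of code of your own. Each camera call takes 0.05 s, during which the arm holds its last target.

## Working session

There is one attempt and no reset: what is moved stays moved. The work goes in short steps, Python scripts to look and compute and a tool call to move; the robot and the scene stay as the last step left them, time stands still between calls to the robot, and variables do not carry over. Pictures are saved under pics/ and viewed, and the job is handed in when it is done.

Besides the shell and the picture viewer there is one more tool, called after ">>>" by a JSON object that holds its "method" and its "body". play_rows: Moves the arm, as the interface text tells. Its arguments: {"type":"object","properties":{"moves":{"type":"array"}},"required":["moves"]}

```bash
mkdir -p pics; ls
cat > h.py <<'E'
import numpy as np,cv2
from scipy.spatial.transform import Rotation as R
from station import sense, optics, workorder, ctrl
def cam(n):
    c=optics.read_camera(n); return c
def att(c):
    a=np.array(c["attitude"],float)
    return R.from_quat(a).as_matrix() if a.size==4 else a.reshape(3,3)
def ray(c,u,v,z):
    d=att(c)@np.array([(u-c["cx"])/c["fx"],(v-c["cy"])/c["fy"],1.0]); o=np.array(c["origin"],float)
    return o+d*(z-o[2])/d[2]
def proj(c,p):
    q=att(c).T@(np.array(p,float)-np.array(c["origin"])); return c["fx"]*q[0]/q[2]+c["cx"],c["fy"]*q[1]/q[2]+c["cy"]
E
python3 - <<'E'
from h import *
print(sense(),ctrl.tip_extent)
for n in("scene","top","wrist"):
    c=cam(n);cv2.imwrite(f"pics/{n}0.png",c["frame"]);print(n,c["origin"],c["attitude"],c["fx"],c["cx"])
E
```

```text
pics
{'time': 0.0, 'joint_positions': array([-1.43677490e+00,  2.59339792e-01,  1.53612664e+00, -3.42456814e-07,
        1.34799334e+00, -2.02789734e-01]), 'dq': array([ 0.00028643,  0.00026095, -0.00080326, -0.00055587,  0.00145695,
       -0.00154177]), 'joint_torque': array([-4.10341499e-04, -4.46028435e+01, -2.90574378e+01, -2.28369986e-04,
        1.18688142e-02,  9.11003859e-07]), 'ee_pos': array([ 181.71834258, -518.54970744,  238.45892965]), 'eef_rot': array([ 8.15621855e-01, -5.78584582e-01, -6.37164029e-04, -6.82314823e-04]), 'ft_force': array([ 0.57924216,  0.45391527, -0.70424016]), 'moment': array([0.02329612, 0.03914505, 0.0241964 ]), 'opening': 85.50916469376044} 8.0
scene [1095.09045321  421.13184286 1106.02102921] [ 0.43372844  0.85795088 -0.24589852 -0.12382992] 423.0479638865762 284.7099227477629
top [ 375.27546331   12.37421311 1400.49020374] [ 0.71226554 -0.69688242  0.05594681 -0.06247116] 536.9587675878548 279.6220646265453
wrist [ 244.21880282 -496.66373815  373.495492  ] [ 0.80808705 -0.57327621 -0.0788018   0.11018161] 306.51204713686604 279.7641882843541
```

View pics/top0.png

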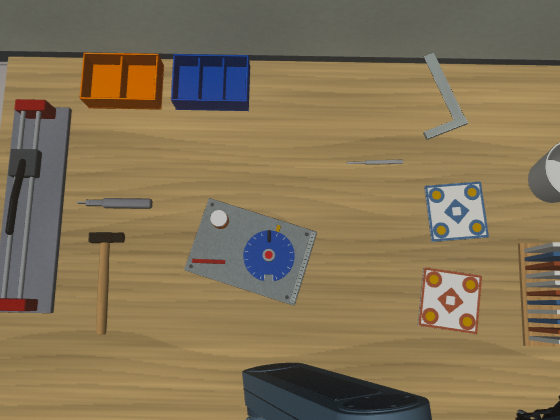

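View pics/scene0.png

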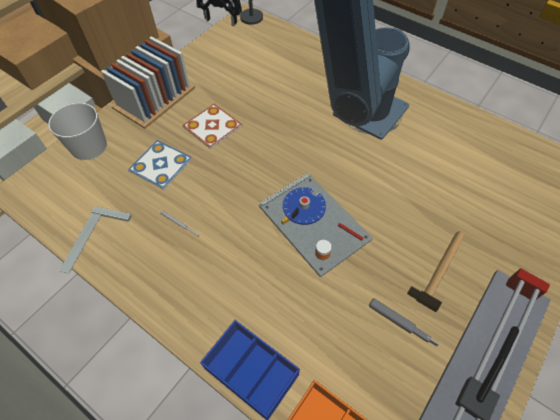

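Run:
```python
from h import *
c=cam("top");f=c["frame"][190:310,180:330];cv2.imwrite("pics/top1.png",cv2.resize(f,None,fx=5,fy=5,interpolation=cv2.INTER_CUBIC))
s=cam("scene");f=s["frame"][165:285,250:380];cv2.imwrite("pics/scene1.png",cv2.resize(f,None,fx=5,fy=5,interpolation=cv2.INTER_CUBIC)[:600])
def cen(c,m):
    n,l,st,ce=cv2.connectedComponentsWithStats(m.astype(np.uint8)); return [(st[i,4],ce[i]) for i in range(1,n) if st[i,4]>3]
for cc,n,roi in((c,"top",(190,310,180,330)),(s,"scene",(165,285,250,380))):
    h=cv2.cvtColor(cc["frame"],cv2.COLOR_BGR2HSV).astype(int);H,S,V=h[...,0],h[...,1],h[...,2]
    z=np.zeros(H.shape,bool);z[roi[0]:roi[1],roi[2]:roi[3]]=1
    for nm,m,zz in(("blue",(H>105)&(H<130)&(S>130)&(V>60),40),("red",((H<6)|(H>174))&(S>150)&(V>80),64),("yel",(H>18)&(H<32)&(S>170)&(V>120),30),("black",(V<60),64)):
        for a,p in cen(cc,m&z): print(n,nm,a,p.round(1),ray(cc,*p,zz).round(1))
```

```text
top blue 1723 [268.6 255.2] [500.1  53.3  40. ]
top red 45 [268.1 254.3] [500.2  53.7  64. ]
top red 114 [207.7 260.9] [480.5 203.8  64. ]
top yel 22 [277.8 227.7] [572.6  31.7  30. ]
top black 34 [269.  235.8] [546.6  52.7  64. ]
scene blue 922 [303.8 206.2] [504.6  56.4  40. ]
scene red 19 [304.  200.2] [500.3  52.9  64. ]
scene red 63 [350.5 231.4] [509.2 219.7  64. ]
scene yel 17 [284.5 219.8] [572.4  34.3  30. ]
scene black 30 [294.6 213.2] [553.6  57.   64. ]
```

View pics/top1.png

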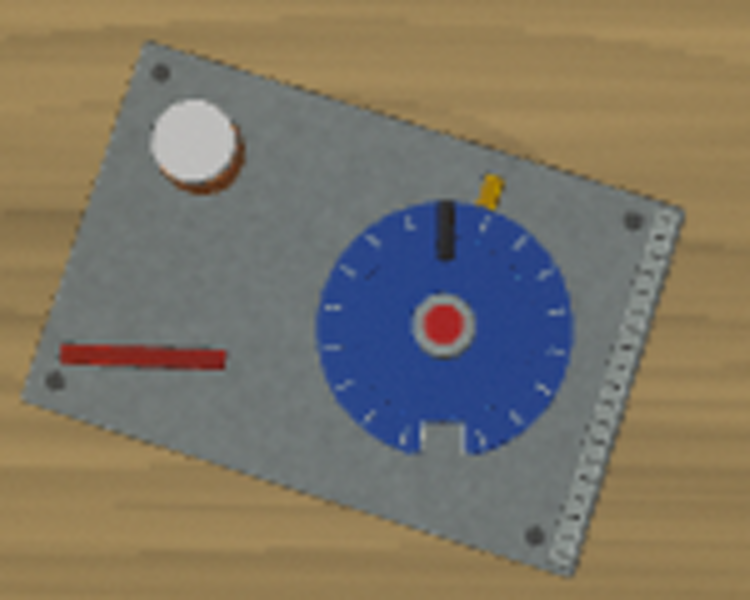

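View pics/scene1.png

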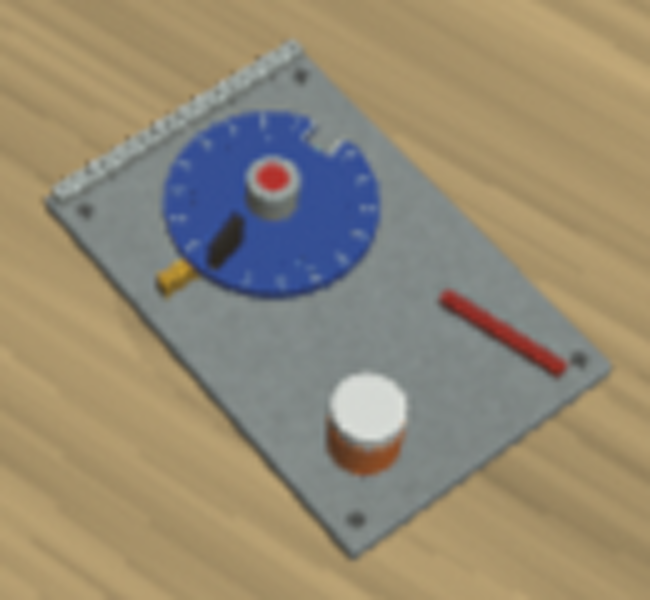

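Top view: the cap's red spot is at (268,254), the tab at (269,236), the notch at (268,278) and the pin at (278,228). That puts the axis at about (500, 53.5). The tab stands at -1° and has to go to about 163.6°, so I'll push it CCW from its -y side. The path to the jig is clear, so I close the jaws and move over.

>>> {"method": "play_rows", "body": {"moves": [{"delta_pos": [24,36,0],"rot": [0,0,4],"jaw": 0},{"delta_pos": [24,36,0],"rot": [0,0,4],"jaw": 0},{"delta_pos": [24,36,0],"rot": [0,0,4],"jaw": 0},{"delta_pos": [24,36,0],"rot": [0,0,4],"jaw": 0},{"delta_pos": [24,36,0],"rot": [0,0,4],"jaw": 0}]}}

```text
time: 0.88
ee_pos: [302.4, -337.9, 239.3]
eef_rot: [0.904, -0.427, 0.0, 0.0]
ft_force: [0.7, -0.4, 0.1]
opening: -0.1
```

>>> {"method": "play_rows", "body": {"moves": [{"delta_pos": [24,36,0],"rot": [0,0,4],"jaw": 0},{"delta_pos": [24,36,0],"rot": [0,0,4],"jaw": 0},{"delta_pos": [24,36,0],"rot": [0,0,4],"jaw": 0},{"delta_pos": [24,36,0],"rot": [0,0,4],"jaw": 0},{"delta_pos": [24,36,0],"rot": [0,0,4],"jaw": 0}]}}

```text
time: 1.5
ee_pos: [422.4, -157.8, 239.4]
eef_rot: [0.965, -0.264, 0.0, 0.0]
ft_force: [-0.4, -0.5, 0.5]
opening: 0.0
```

>>> {"method": "play_rows", "body": {"moves": [{"delta_pos": [24,36,-10],"rot": [0,0,5],"jaw": 0},{"delta_pos": [24,36,-20],"rot": [0,0,5],"jaw": 0},{"delta_pos": [24,36,-20],"rot": [0,0,5],"jaw": 0},{"delta_pos": [24,36,-20],"rot": [0,0,5],"jaw": 0},{"delta_pos": [31,30,-20],"rot": [0,0,5],"jaw": 0}]}}

```text
time: 2.12
ee_pos: [549.2, 16.5, 148.7]
eef_rot: [0.999, -0.048, -0.0, 0.0]
ft_force: [0.3, -0.6, -0.4]
opening: 0.0
```

```bash
cat > look.py <<'E'
import sys
from h import *
s=sense();x=R.from_quat(s["eef_rot"]).as_matrix()
print("t",s["time"],"tcp",s["ee_pos"].round(1),"yaw",np.degrees(np.arctan2(x[1,0],x[0,0])).round(1),"z",x[:,2].round(3),"F",s["ft_force"].round(1),"op",s["opening"],"tip",ctrl.tip_extent)
k=sys.argv[1]
for n,roi in(("wrist",(0,420,0,560)),("scene",(140,260,230,380)),("top",(190,310,190,340))):
    c=cam(n);f=c["frame"][roi[0]:roi[1],roi[2]:roi[3]]
    cv2.imwrite(f"pics/{n}_{k}.png",f if n=="wrist" else cv2.resize(f,None,fx=5,fy=5,interpolation=cv2.INTER_CUBIC))
E
python3 look.py a
```

```text
t 2.125 tcp [549.2  16.5 148.7] yaw -5.5 z [-0. -0. -1.] F [ 0.3 -0.6 -0.4] op 0.03293736828960494 tip 8.0
```

View pics/wrist_a.png

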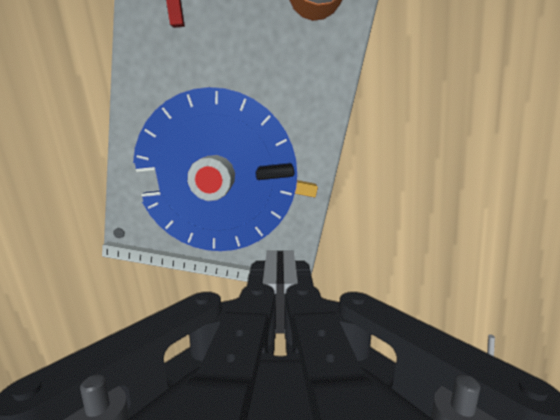

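View pics/scene_a.png

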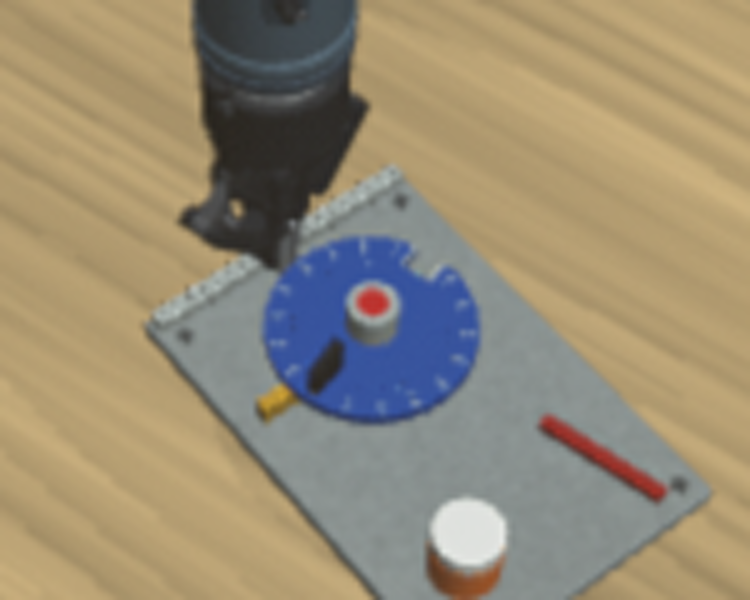

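The wrist view shows the whole disc: red spot at (208,180), tab at (275,172), pin at (307,189), notch at (148,180). I'll refine the poses from it.

```bash
cat > meas.py <<'E'
from h import *
import sys
dz=float(sys.argv[1]) if len(sys.argv)>1 else 0
c=cam("wrist");h=cv2.cvtColor(c["frame"],cv2.COLOR_BGR2HSV).astype(int);H,S,V=h[...,0],h[...,1],h[...,2]
def comps(m,zz,nm,lo):
    n,l,st,ce=cv2.connectedComponentsWithStats(m.astype(np.uint8))
    for i in range(1,n):
        if st[i,4]>lo and ce[i][1]<300: 
            p=ray(c,*ce[i],zz); d=p-[500,53.5,zz]; print(nm,st[i,4],ce[i].round(0),p.round(1),"r",np.hypot(*d[:2]).round(1),"ang",np.degrees(np.arctan2(d[1],d[0])).round(1))
comps(((H<6)|(H>174))&(S>150)&(V>80),64-dz,"red",80)
comps((H>12)&(H<32)&(S>170)&(V>150),30,"yel",40)
comps((V<50),66-dz,"black",150)
m=((H>105)&(H<130)&(S>130)&(V>50)).astype(np.uint8)
cs,_=cv2.findContours(m,0,2);k=max(cs,key=cv2.contourArea);hu=cv2.convexHull(k)
P=np.array([ray(c,*q[0],40-dz)[:2] for q in hu],np.float32);(a,r)=cv2.minEnclosingCircle(P);print("disc circle",a,r)
hd=cv2.convexityDefects(k,cv2.convexHull(k,returnPoints=False))
b=max(hd,key=lambda d:d[0][3])[0]
for i in b[:3]: p=ray(c,*k[i][0],40-dz); print("notch",k[i][0],p.round(1),np.degrees(np.arctan2(*(p[:2]-a)[::-1])).round(1))
E
python3 meas.py
```

```text
red 305 [175.  12.] [495.  160.1  64. ] r 106.7 ang 92.7
red 528 [209. 180.] [499.2  53.3  64. ] r 0.8 ang -164.1
black 404 [275. 171.] [547.1  54.8  66. ] r 47.1 ang 1.6
black 181 [280. 268.] [543.2 -19.8  66. ] r 85.1 ang -59.5
disc circle (499.2148132324219, 53.27595901489258) 64.82575988769531
notch [134 162] [436.7  69.4  40. ] 165.5
notch [144 204] [437.3  35.2  40. ] -163.8
notch [157 169] [453.7  62.3  40. ] 168.8
```

>>> {"method": "play_rows", "body": {"moves": [{"delta_pos": [0,0,-30],"rot": [0,0,5],"jaw": 0},{"delta_pos": [0,0,-30],"rot": [0,0,1],"jaw": 0},{"delta_pos": [0,0,-20],"rot": [0,0,0],"jaw": 0},{"delta_pos": [0,0,-11],"rot": [0,0,0],"jaw": 0},{"delta_pos": [0,8,0],"rot": [0,0,0],"jaw": 0}]}}

```text
time: 2.95
ee_pos: [548.5, 22.1, 58.4]
eef_rot: [1.0, 0.002, -0.0, 0.0]
ft_force: [0.8, -0.0, 0.1]
opening: -0.5
```

```bash
python3 look.py b
python3 - <<'E'
import numpy as np
p0=None
for a in range(0,168,8):
    t=np.radians(a);p=np.array([499.5+50*np.cos(t)+15*np.sin(t),53.4+50*np.sin(t)-15*np.cos(t)])
    print(a,p.round(1),None if p0 is None else (p-p0).round(1));p0=p
E
```

```text
t 2.95 tcp [548.5  22.1  58.4] yaw 0.2 z [-0. -0. -1.] F [ 0.8 -0.   0.1] op -0.5096740400073876 tip 8.0
0 [549.5  38.4] None
8 [551.1  45.5] [1.6 7.1]
16 [551.7  52.8] [0.6 7.3]
24 [551.3  60. ] [-0.4  7.3]
32 [549.9  67.2] [-1.4  7.1]
40 [547.4  74. ] [-2.4  6.9]
48 [544.1  80.5] [-3.3  6.5]
56 [539.9  86.5] [-4.2  5.9]
64 [534.9  91.8] [-5.   5.3]
72 [529.2  96.3] [-5.7  4.6]
80 [523. 100.] [-6.3  3.7]
88 [516.2 102.8] [-6.7  2.8]
96 [509.2 104.7] [-7.   1.8]
104 [502.  105.5] [-7.2  0.8]
112 [494.7 105.4] [-7.3 -0.2]
120 [487.5 104.2] [-7.2 -1.2]
128 [480.5 102. ] [-7.  -2.2]
136 [474.   98.9] [-6.6 -3.1]
144 [467.9  94.9] [-6.1 -4. ]
152 [462.4  90.1] [-5.5 -4.8]
160 [457.6  84.6] [-4.7 -5.5]
```

View pics/wrist_b.png

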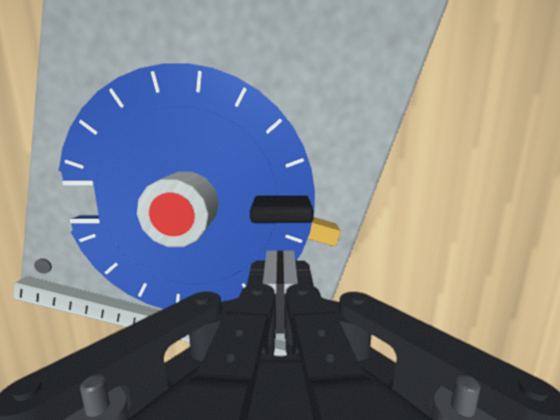

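View pics/scene_b.png

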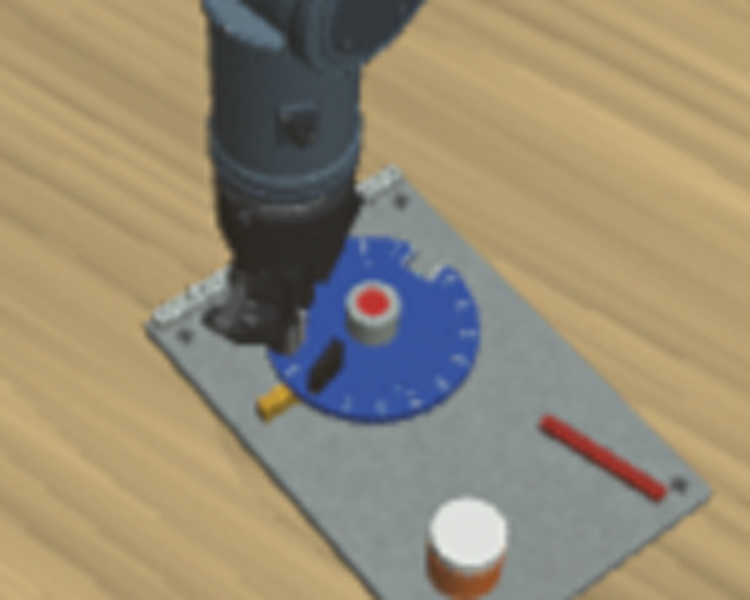

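The tip is beside the tab, above the disc and touching nothing (F≈0). I start the arc push, turning the tool with the disc.

>>> {"method": "play_rows", "body": {"moves": [{"delta_pos": [0,7,0],"rot": [0,0,0],"jaw": 0},{"delta_pos": [0,7,0],"rot": [0,0,0],"jaw": 0},{"delta_pos": [1.6,7.1,0],"rot": [0,0,8],"jaw": 0},{"delta_pos": [0.6,7.3,0],"rot": [0,0,8],"jaw": 0},{"delta_pos": [-0.4,7.3,0],"rot": [0,0,8],"jaw": 0}]}}

```text
time: 3.72
ee_pos: [550.9, 58.9, 58.7]
eef_rot: [0.977, 0.213, 0.0, 0.0]
ft_force: [-0.2, -1.4, 0.6]
opening: 0.1
```

>>> {"method": "play_rows", "body": {"moves": [{"delta_pos": [-1.4,7.1,0],"rot": [0,0,8],"jaw": 0},{"delta_pos": [-2.4,6.9,0],"rot": [0,0,8],"jaw": 0},{"delta_pos": [-3.3,6.5,0],"rot": [0,0,8],"jaw": 0},{"delta_pos": [-4.2,5.9,0],"rot": [0,0,8],"jaw": 0},{"delta_pos": [-5.0,5.3,0],"rot": [0,0,8],"jaw": 0}]}}

```text
time: 4.35
ee_pos: [534.7, 90.7, 58.7]
eef_rot: [0.845, 0.534, 0.0, 0.001]
ft_force: [1.0, -1.4, 0.8]
opening: 0.1
```

```bash
python3 look.py c
```

```text
t 4.35 tcp [534.7  90.7  58.7] yaw 64.6 z [ 0.001 -0.001 -1.   ] F [ 1.  -1.4  0.8] op 0.0854067382249903 tip 8.0
```

View pics/wrist_c.png

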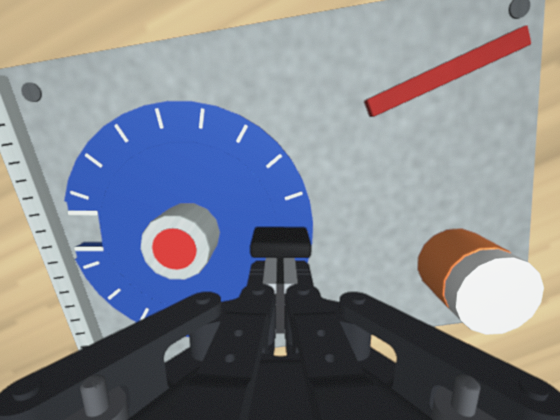

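The fingertip sits flat on the tab and the disc is following; the jar at (490,270) is well off to the side. Continuing.

>>> {"method": "play_rows", "body": {"moves": [{"delta_pos": [-5.7,4.6,0],"rot": [0,0,8],"jaw": 0},{"delta_pos": [-6.3,3.7,0],"rot": [0,0,8],"jaw": 0},{"delta_pos": [-6.7,2.8,0],"rot": [0,0,8],"jaw": 0},{"delta_pos": [-7.0,1.8,0],"rot": [0,0,8],"jaw": 0},{"delta_pos": [-7.2,0.8,0],"rot": [0,0,8],"jaw": 0}]}}

```text
time: 5.12
ee_pos: [502.2, 103.9, 58.6]
eef_rot: [0.613, 0.79, 0.0, 0.001]
ft_force: [3.0, -1.7, -0.2]
opening: 0.0
```

>>> {"method": "play_rows", "body": {"moves": [{"delta_pos": [-7.3,-0.2,0],"rot": [0,0,8],"jaw": 0},{"delta_pos": [-7.2,-1.2,0],"rot": [0,0,8],"jaw": 0},{"delta_pos": [-7.0,-2.2,0],"rot": [0,0,8],"jaw": 0},{"delta_pos": [-6.6,-3.1,0],"rot": [0,0,8],"jaw": 0},{"delta_pos": [-6.1,-4.0,0],"rot": [0,0,8],"jaw": 0}]}}

```text
time: 5.75
ee_pos: [468.3, 93.3, 58.7]
eef_rot: [0.306, 0.952, 0.0, 0.001]
ft_force: [2.0, 0.7, 0.2]
opening: -0.1
```

```bash
python3 look.py d;python3 meas.py
```

```text
t 5.75 tcp [468.3  93.3  58.7] yaw 144.4 z [ 0.002  0.    -1.   ] F [2.  0.7 0.2] op -0.1159916776217415 tip 8.0
red 1307 [168. 254.] [498.9  52.7  64. ] r 1.4 ang -142.2
black 1401 [274. 243.] [456.8  76.   66. ] r 48.8 ang 152.5
disc circle (498.6354675292969, 52.74738311767578) 65.0948257446289
notch [237 298] [499.2  98.2  40. ] 89.3
notch [305 247] [450.8  95.4  40. ] 138.2
notch [250 228] [468.1  69.7  40. ] 151.0
```

View pics/wrist_d.png

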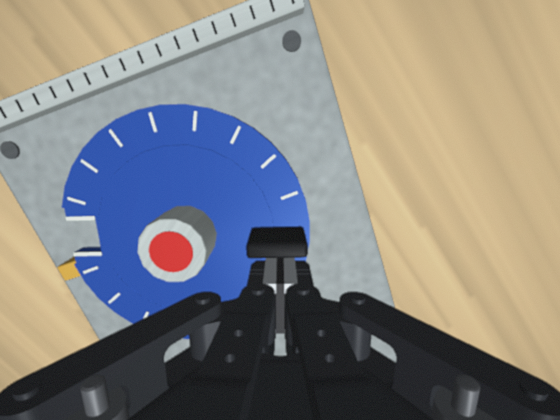

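View pics/top_d.png

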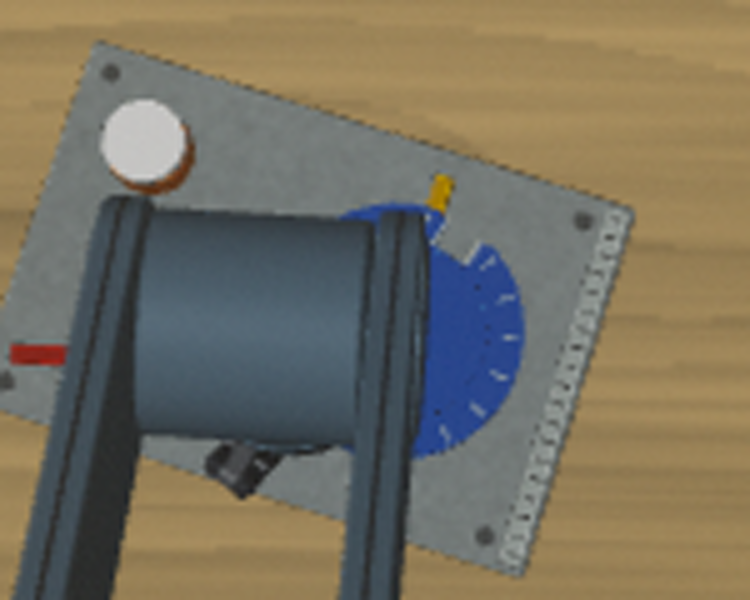

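View pics/scene_d.png

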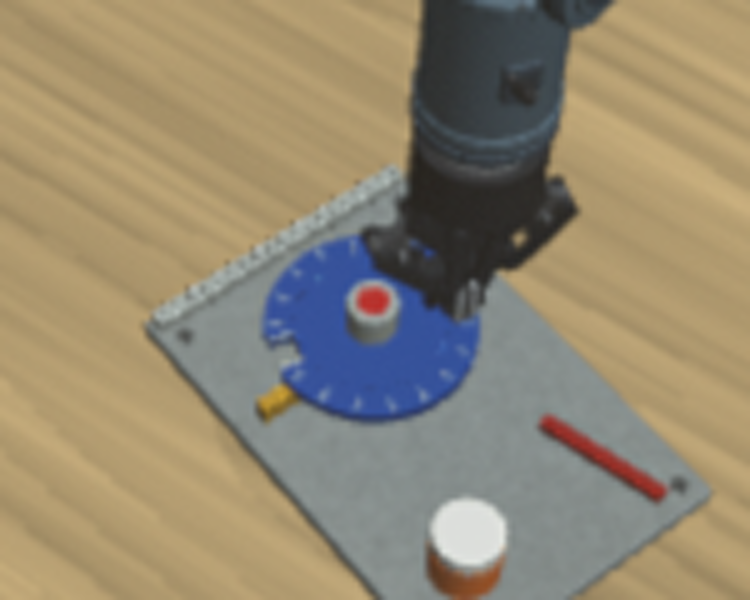

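Wrist view: notch mouth edges at about (66,218) and (76,254), pin end at (67,270), so the notch is still short of the pin. I'll measure the angle left.

```bash
cat > ang.py <<'E'
from h import *
c=cam("wrist");f=c["frame"];h=cv2.cvtColor(f,cv2.COLOR_BGR2HSV).astype(int);H,S,V=h[...,0],h[...,1],h[...,2]
m=((H>12)&(H<32)&(S>150)&(V>110))
n,l,st,ce=cv2.connectedComponentsWithStats(m.astype(np.uint8))
A=np.array([499.2,53.1])
an=lambda p:np.degrees(np.arctan2(*(p[:2]-A)[::-1])).round(1)
for i in range(1,n):
    p=ray(c,*ce[i],30)
    if st[i,4]>30: print("yel",st[i,4],ce[i].round(),p.round(1),np.hypot(*(p[:2]-A)).round(1),an(p))
m=((S<60)&(V>180))
n,l,st,ce=cv2.connectedComponentsWithStats(m.astype(np.uint8))
for i in range(1,n):
    p=ray(c,*ce[i],40); r=np.hypot(*(p[:2]-A))
    if st[i,4]>15 and r<75: print("white",st[i],ce[i].round(),p.round(1),"r",r.round(1),an(p))
E
python3 ang.py
```

```text
yel 236 [ 67. 272.] [573.9  30.5  30. ] 78.1 -16.8
white [188 113   4  20  67] [189. 121.] [459.   10.1  40. ] r 58.9 -133.0
white [143 115   9  20  71] [147. 124.] [476.2  -0.9  40. ] r 58.6 -113.0
white [226 127  10  17  64] [230. 135.] [447.   26.4  40. ] r 58.6 -152.9
white [104 133  14  17  70] [111. 141.] [496.   -5.5  40. ] r 58.6 -93.1
white [257 154  14  14  54] [264. 161.] [441.4  45.9  40. ] r 58.2 -172.9
white [291 155   6   6  16] [293. 158.] [428.8  53.   40. ] r 70.4 -180.0
white [ 77 164  17  13  65] [ 85. 170.] [516.2  -2.9  40. ] r 58.6 -73.1
white [278 190  17   9  57] [286. 194.] [442.3  66.2  40. ] r 58.4 167.1
white [303 196  23  18 163] [314. 203.] [433.2  78.1  40. ] r 70.5 159.2
white [ 65 202  18   7  57] [ 73. 205.] [534.1   6.4  40. ] r 58.3 -53.2
white [307 215  14   9  56] [312. 218.] [438.8  84.6  40. ] r 68.1 152.5
white [ 63 220  30   6 151] [ 78. 223.] [539.2  14.6  40. ] r 55.5 -43.9
white [ 136  222   67   62 1824] [169. 252.] [511.2  54.8  40. ] r 12.2 8.2
white [312 239   5   7  22] [314. 242.] [445.1  96.   40. ] r 69.0 141.6
white [305 246  11  25  53] [310. 260.] [453.1 103.   40. ] r 68.0 132.7
white [ 72 256  29   5 110] [ 86. 258.] [550.2  31.2  40. ] r 55.5 -23.3
white [ 82 270  15   8  47] [ 89. 274.] [555.5  38.9  40. ] r 58.0 -14.2
white [269 284   7   8  26] [273. 286.] [478.3 104.2  40. ] r 55.2 112.2
white [284 284   7   8  30] [286. 286.] [472.6 108.5  40. ] r 61.5 115.6
white [108 297  12  10  40] [114. 302.] [556.8  59.1  40. ] r 57.9 6.0
```

The notch is at -33.6° and the pin at -16.7°, so it needs +17°.

>>> {"method": "play_rows", "body": {"moves": [{"delta_pos": [-5.5,-4.8,0],"rot": [0,0,8],"jaw": 0},{"delta_pos": [-2.5,-2.7,0],"rot": [0,0,4],"jaw": 0},{"delta_pos": [-2.2,-2.8,0],"rot": [0,0,4],"jaw": 0},{"delta_pos": [-0.3,-0.5,0],"rot": [0,0,1],"jaw": 0},{"delta_pos": [0,0,0],"rot": [0,0,0],"jaw": 0}]}}

```text
time: 6.62
ee_pos: [457.1, 82.6, 58.4]
eef_rot: [0.164, 0.987, 0.0, 0.0]
ft_force: [1.6, 1.1, 0.2]
opening: -0.1
```

```bash
python3 look.py e;python3 ang.py | egrep "yel|r 5[5-9]"
```

```text
t 6.625 tcp [457.1  82.6  58.4] yaw 161.2 z [ 0.001  0.    -1.   ] F [1.6 1.1 0.2] op -0.08841394091410708 tip 8.0
yel 813 [ 68. 233.] [564.7  33.3  30. ] 68.5 -16.8
white [190 111   5  20  71] [192. 120.] [472.2   1.   40. ] r 58.7 -117.4
white [146 112   9  20  69] [150. 121.] [491.5  -5.   40. ] r 58.6 -97.5
white [228 126  10  18  66] [233. 134.] [456.2  13.3  40. ] r 58.6 -137.2
white [106 129  14  17  69] [112. 137.] [511.9  -4.2  40. ] r 58.7 -77.5
white [259 155  15  13  58] [266. 161.] [445.3  30.5  40. ] r 58.5 -157.3
white [ 78 159  17  13  68] [ 86. 165.] [530.5   3.6  40. ] r 58.5 -57.7
white [279 192  16   8  53] [286. 195.] [441.   50.4  40. ] r 58.2 -177.3
white [ 64 197  19   7  59] [ 73. 200.] [545.4  17.4  40. ] r 58.4 -37.7
white [ 62 216  30   4 117] [ 77. 217.] [548.2  26.3  40. ] r 55.8 -28.7
white [ 70 242   9   6  33] [ 74. 244.] [556.7  39.   40. ] r 59.2 -13.7
white [ 69 252  30   5 118] [ 83. 254.] [554.7  45.5  40. ] r 56.0 -7.8
white [ 80 266  15   8  47] [ 87. 269.] [557.1  54.4  40. ] r 57.9 1.3
white [269 284   7   9  32] [273. 286.] [464.4  96.9  40. ] r 55.9 128.5
white [105 293  12  10  39] [111. 298.] [553.   74.1  40. ] r 57.7 21.3
white [140 312   6   8  24] [142. 315.] [541.1  90.1  40. ] r 55.9 41.5
```

View pics/wrist_e.png

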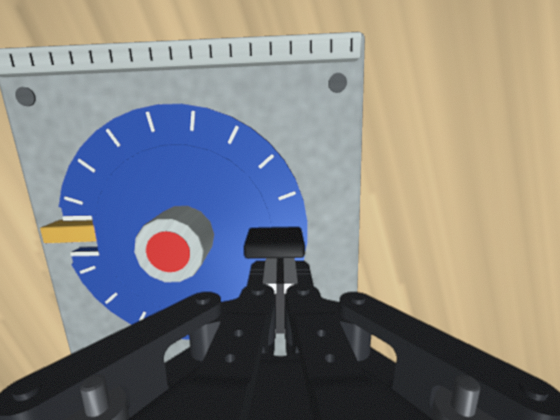

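View pics/top_e.png

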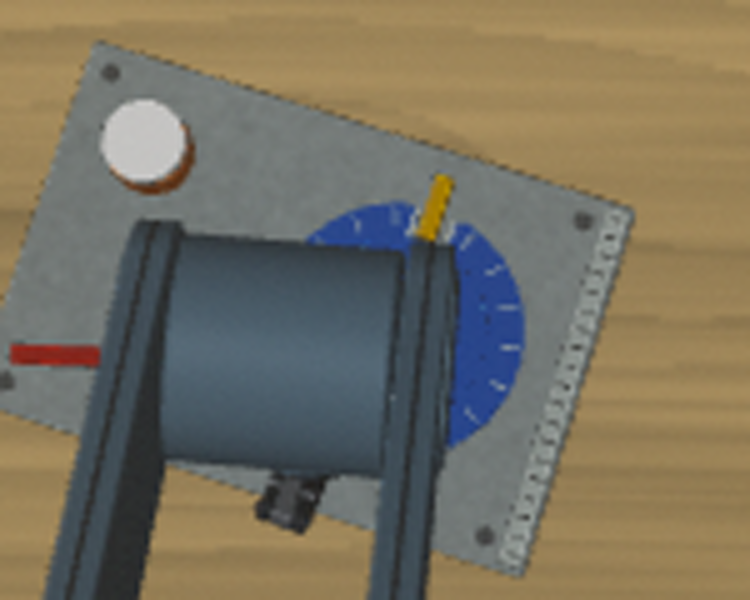

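The notch is at -18.2° and the pin at about -16.8°, so I nudge 1.3° more. Then I back off the tab and rise.

>>> {"method": "play_rows", "body": {"moves": [{"delta_pos": [-0.7,-0.9,0],"rot": [0,0,1.3],"jaw": 0},{"delta_pos": [0,0,0],"rot": [0,0,0],"jaw": 0},{"delta_pos": [4,12,0],"rot": [0,0,0],"jaw": 0},{"delta_pos": [4,12,10],"rot": [0,0,0],"jaw": 0},{"delta_pos": [0,0,40],"rot": [0,0,0],"jaw": 0}]}}

```text
time: 7.45
ee_pos: [462.4, 106.9, 107.5]
eef_rot: [0.151, 0.989, -0.0, -0.003]
ft_force: [-0.2, -0.3, -0.4]
opening: -0.1
```

```bash
python3 look.py f;python3 ang.py | egrep "yel|r 5[5-9]"; python3 meas.py
```

```text
t 7.45 tcp [462.4 106.9 107.5] yaw 162.7 z [-0.005  0.    -1.   ] F [-0.2 -0.3 -0.4] op -0.1181838393060158 tip 8.0
yel 564 [114. 170.] [564.   33.5  30. ] 67.7 -16.8
white [180  71   6  16  43] [182.  78.] [492.9  -5.2  40. ] r 58.7 -96.2
white [213  70   4  16  43] [215.  77.] [4.734e+02 3.000e-01 4.000e+01] r 58.8 -116.0
white [243  82   8  14  43] [246.  89.] [457.1  12.2  40. ] r 58.7 -135.8
white [149  85  10  14  43] [153.  91.] [513.1  -3.7  40. ] r 58.5 -76.2
white [266 105  12  11  39] [271. 110.] [446.1  29.1  40. ] r 58.3 -155.7
white [126 109  13  10  42] [132. 114.] [531.5   4.4  40. ] r 58.5 -56.4
white [282 135  13   7  35] [288. 138.] [440.9  48.8  40. ] r 58.5 -175.8
white [114 140  14   6  38] [121. 142.] [546.   18.6  40. ] r 58.2 -36.4
white [112 155  23   5  83] [123. 157.] [548.5  27.6  40. ] r 55.5 -27.3
white [116 186  24   3  70] [128. 187.] [554.5  47.   40. ] r 55.6 -6.3
white [283 196  12   5  29] [288. 198.] [452.2  86.9  40. ] r 57.9 144.2
white [124 198  12   6  31] [129. 200.] [557.3  55.8  40. ] r 58.2 2.7
white [270 219  10   8  27] [274. 223.] [466.8 101.   40. ] r 57.8 124.1
white [143 220  10   9  30] [148. 224.] [552.2  75.3  40. ] r 57.4 22.8
white [169 236   6  11  25] [171. 241.] [541.2  92.3  40. ] r 57.4 43.0
white [250 236   7  10  29] [253. 240.] [485.5 109.   40. ] r 57.6 103.8
white [198 245   3  11  27] [199. 250.] [524.8 104.1  40. ] r 57.1 63.4
white [225 245   5  11  27] [227. 250.] [505.6 110.3  40. ] r 57.6 83.6
red 802 [195. 177.] [499.   52.4  64. ] r 1.5 ang -131.9
black 371 [276. 170.] [452.   62.8  66. ] r 48.9 ang 169.0
black 208 [280. 268.] [468.2 122.5  66. ] r 76.0 ang 114.7
disc circle (498.8895568847656, 52.43780517578125) 64.87580871582031
notch [107 148] [554.2  19.2  40. ] -31.0
notch [115 198] [563.7  51.2  40. ] -1.1
notch [135 166] [541.6  35.4  40. ] -21.8
```

View pics/wrist_f.png

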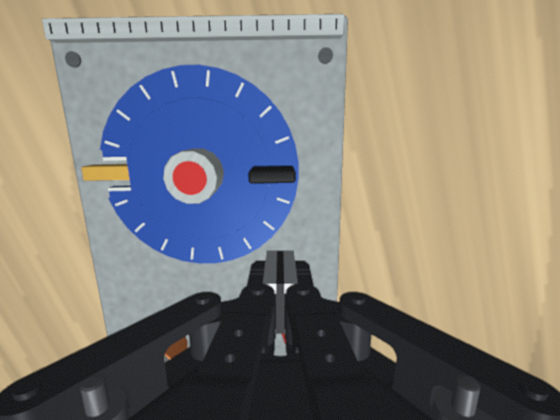

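The notch (-16.8°) is now over the pin (-16.8°). Moving over the cap.

>>> {"method": "play_rows", "body": {"moves": [{"delta_pos": [9,-13.5,0],"rot": [0,0,0],"jaw": 0},{"delta_pos": [14,-20,0],"rot": [0,0,0],"jaw": 0},{"delta_pos": [13.5,-20,0],"rot": [0,0,0],"jaw": 0},{"delta_pos": [0,0,-20],"rot": [0,0,0],"jaw": 0},{"delta_pos": [0,0,0],"rot": [0,0,0],"jaw": 0}]}}

```text
time: 8.32
ee_pos: [499.2, 51.2, 86.3]
eef_rot: [0.152, 0.988, -0.0, -0.002]
ft_force: [-0.5, 0.7, -0.6]
opening: -0.3
```

```bash
python3 look.py g;python3 ang.py | egrep "yel|r 5[5-9]"
```

```text
t 8.325 tcp [499.2  51.2  86.3] yaw 162.5 z [-0.005  0.    -1.   ] F [-0.5  0.7 -0.6] op -0.3185392898819464 tip 8.0
yel 628 [180. 237.] [563.   33.6  30. ] 66.7 -17.0
white [293 141   5  16  47] [295. 149.] [4.734e+02 4.000e-01 4.000e+01] r 58.7 -116.1
white [258 142   6  16  44] [261. 150.] [492.9  -5.2  40. ] r 58.6 -96.2
white [323 153  10  14  42] [327. 160.] [457.   12.4  40. ] r 58.6 -136.0
white [225 156   9  14  43] [229. 162.] [513.1  -3.8  40. ] r 58.6 -76.2
white [347 176  13  11  39] [353. 181.] [445.8  29.3  40. ] r 58.4 -155.9
white [199 180  13  10  42] [205. 185.] [531.6   4.5  40. ] r 58.5 -56.3
white [361 206  15   7  40] [368. 209.] [440.9  48.9  40. ] r 58.5 -175.9
white [185 211  14   6  37] [191. 213.] [546.   18.8  40. ] r 58.0 -36.3
white [182 226  24   4  67] [194. 227.] [548.1  27.6  40. ] r 55.1 -27.5
white [184 256  24   4  78] [196. 257.] [554.4  47.   40. ] r 55.6 -6.3
white [358 266  13   5  30] [364. 268.] [452.4  87.   40. ] r 57.8 144.1
white [191 268  13   6  34] [197. 270.] [557.   55.9  40. ] r 57.8 2.8
```

View pics/wrist_g.png

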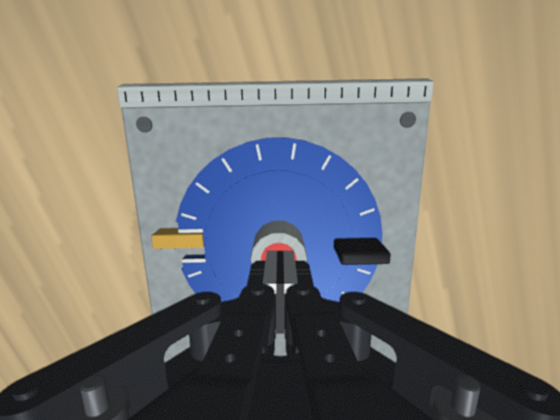

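View pics/scene_g.png

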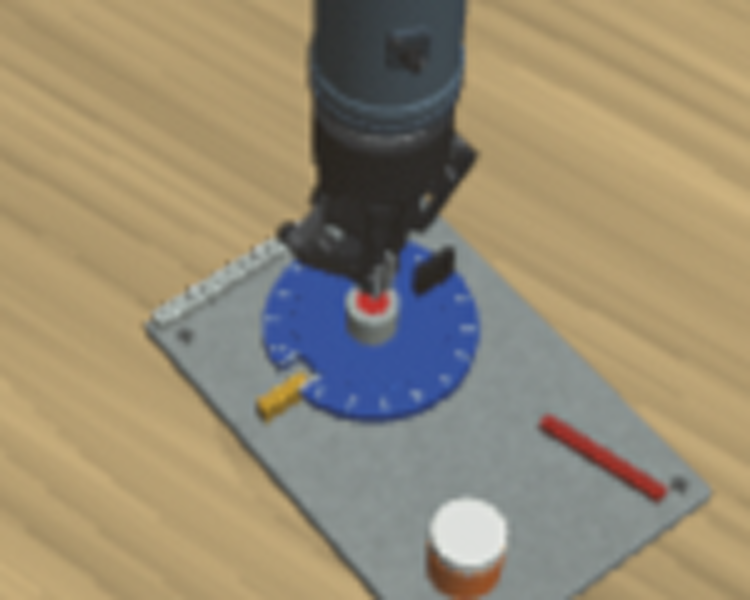

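The tip is above the cap's red spot, apart from a 1.5 mm offset in y that I'll correct. Now I press down in small steps.

>>> {"method": "play_rows", "body": {"moves": [{"delta_pos": [0,1.5,-6],"rot": [0,0,0],"jaw": 0},{"delta_pos": [0,0,-5],"rot": [0,0,0],"jaw": 0},{"delta_pos": [0,0,-2],"rot": [0,0,0],"jaw": 0},{"delta_pos": [0,0,-1],"rot": [0,0,0],"jaw": 0},{"delta_pos": [0,0,-1],"rot": [0,0,0],"jaw": 0}]}}

```text
time: 9.15
ee_pos: [500.6, 53.6, 73.3]
eef_rot: [0.151, 0.988, -0.0, 0.0]
ft_force: [-0.7, -0.1, 0.6]
opening: 0.3
```

>>> {"method": "play_rows", "body": {"moves": [{"delta_pos": [0,0,-1],"rot": [0,0,0],"jaw": 0},{"delta_pos": [0,0,-1.5],"rot": [0,0,0],"jaw": 0},{"delta_pos": [0,0,-1.5],"rot": [0,0,0],"jaw": 0}]}}

```text
time: 9.52
ee_pos: [500.7, 53.6, 70.0]
eef_rot: [0.151, 0.988, -0.0, 0.0]
ft_force: [-1.8, 0.2, 7.2]
opening: 0.1
```

>>> {"method": "play_rows", "body": {"moves": [{"delta_pos": [0,0,-1.5],"rot": [0,0,0],"jaw": 0},{"delta_pos": [0,0,-1.5],"rot": [0,0,0],"jaw": 0},{"delta_pos": [0,0,0],"rot": [0,0,0],"jaw": 0}]}}

```text
time: 9.9
ee_pos: [500.6, 53.6, 66.9]
eef_rot: [0.151, 0.988, -0.0, 0.0]
ft_force: [-2.3, 0.3, 5.3]
opening: -0.0
```

>>> {"method": "play_rows", "body": {"moves": [{"delta_pos": [0,0,-1.5],"rot": [0,0,0],"jaw": 0},{"delta_pos": [0,0,-1.5],"rot": [0,0,0],"jaw": 0},{"delta_pos": [0,0,0],"rot": [0,0,0],"jaw": 0}]}}

```text
time: 10.28
ee_pos: [500.6, 53.6, 63.9]
eef_rot: [0.151, 0.988, -0.0, 0.0]
ft_force: [-1.5, -0.2, 6.4]
opening: -0.1
```

>>> {"method": "play_rows", "body": {"moves": [{"delta_pos": [0,0,-1],"rot": [0,0,0],"jaw": 0},{"delta_pos": [0,0,-1],"rot": [0,0,0],"jaw": 0},{"delta_pos": [0,0,0],"rot": [0,0,0],"jaw": 0}]}}

```text
time: 10.65
ee_pos: [500.6, 53.6, 62.1]
eef_rot: [0.151, 0.988, -0.0, 0.0]
ft_force: [-2.0, -0.4, 6.5]
opening: 0.0
```

>>> {"method": "play_rows", "body": {"moves": [{"delta_pos": [0,0,-0.5],"rot": [0,0,0],"jaw": 0},{"delta_pos": [0,0,0],"rot": [0,0,0],"jaw": 0}]}}

```text
time: 10.9
ee_pos: [500.7, 53.6, 62.0]
eef_rot: [0.151, 0.989, -0.0, 0.0]
ft_force: [-3.1, 0.7, 10.9]
opening: -0.5
```

The tip stopped at TCP z = 62.0 (cap at 54) and the force is rising, so that is the end stop. One small extra press, then clear.

>>> {"method": "play_rows", "body": {"moves": [{"delta_pos": [0,0,-0.6],"rot": [0,0,0],"jaw": 0},{"delta_pos": [0,0,-0.4],"rot": [0,0,0],"jaw": 0},{"delta_pos": [0,0,0],"rot": [0,0,0],"jaw": 0}]}}

```text
time: 11.28
ee_pos: [500.8, 53.6, 62.0]
eef_rot: [0.151, 0.989, -0.0, 0.001]
ft_force: [-7.3, -0.0, 20.1]
opening: 0.1
```

>>> {"method": "play_rows", "body": {"moves": [{"delta_pos": [0,0,6],"rot": [0,0,0],"jaw": 0},{"delta_pos": [0,0,25],"rot": [0,0,0],"jaw": 0},{"delta_pos": [-5,15,40],"rot": [0,0,0],"jaw": 0},{"delta_pos": [-10,35,40],"rot": [0,0,0],"jaw": 0},{"delta_pos": [-10,40,20],"rot": [0,0,0],"jaw": 0}]}}

```text
time: 11.9
ee_pos: [476.4, 144.2, 193.2]
eef_rot: [0.152, 0.988, 0.0, 0.002]
ft_force: [-0.1, -0.2, -0.4]
opening: -0.3
```

>>> {"method": "play_rows", "body": {"moves": [{"delta_pos": [0,0,0],"rot": [0,0,0],"jaw": 0},{"delta_pos": [0,0,0],"rot": [0,0,0],"jaw": 0}]}}

```text
time: 12.15
ee_pos: [475.3, 143.4, 190.4]
eef_rot: [0.151, 0.989, -0.0, -0.0]
ft_force: [-0.6, 1.1, -0.9]
opening: 0.0
```

```bash
python3 look.py i; python3 meas.py 10
python3 - <<'E'
from h import *
c=cam("wrist");o=np.array(c["origin"]);A=att(c)
def Z(x,y,z):
    u,v=proj(c,(x,y,z));u,v=int(round(u)),int(round(v))
    d=np.median(c["range_z"][v-1:v+2,u-1:u+2]);p=o+A@np.array([(u-c["cx"])/c["fx"]*d,(v-c["cy"])/c["fy"]*d,d]);return (u,v),p.round(1)
print("cap",Z(499,53,54))
for a in range(0,360,45):
    t=np.radians(a+10);print(a+10,Z(499+45*np.cos(t),53+45*np.sin(t),30))
t=np.radians(-16.5)
for r in(55,58,75,80):print("pin",r,Z(499+r*np.cos(t),53+r*np.sin(t),30))
for r,s in((85,60),(85,-60)):print("board",Z(499+70*np.cos(t)-s*np.sin(t),53+70*np.sin(t)+s*np.cos(t),14))
E
```

```text
t 12.15 tcp [475.3 143.4 190.4] yaw 162.6 z [-0.    -0.001 -1.   ] F [-0.6  1.1 -0.9] op 0.04237607756559871 tip 8.0
red 397 [219. 116.] [498.9  52.3  54. ] r 1.6 ang -132.8
red 217 [282. 236.] [479.6 170.6  54. ] r 118.9 ang 99.9
black 249 [276. 115.] [452.4  66.5  56. ] r 49.4 ang 164.8
black 216 [280. 268.] [491.5 200.1  56. ] r 146.9 ang 93.3
disc circle (498.7766418457031, 52.318931579589844) 64.70862579345703
notch [154 100] [553.9  19.6  30. ] -30.7
notch [159 139] [563.3  52.5  30. ] 0.2
notch [173 106] [539.5  29.5  30. ] -29.3
cap ((219, 117), array([498.9,  53.3,  54.9]))
10 ((182, 141), array([543.3,  60.7,  30.9]))
55 ((212, 165), array([524.7,  90. ,  30.5]))
100 ((248, 162), array([491. ,  97.7,  30.4]))
145 ((271, 133), array([461.9,  78.8,  30.7]))
190 ((267, 94), array([454.9,  45.6,  31.3]))
235 ((237, 67), array([473.1,  16.4,  30.6]))
280 ((198, 70), array([506.8,   8.3,  30.3]))
325 ((176, 102), array([535.6,  27.1,  30.2]))
pin 55 ((164, 119), array([551.7,  37.5,  30.4]))
pin 58 ((161, 119), array([554.5,  36.6,  30. ]))
pin 75 ((142, 119), array([570.8,  31.5,  30.9]))
pin 80 ((137, 119), array([575.6,  29.9,  29.7]))
board ((162, 181), array([583. ,  90.5,  14.3]))
board ((146, 51), array([549.1, -24.5,  14.7]))
```

View pics/wrist_i.png

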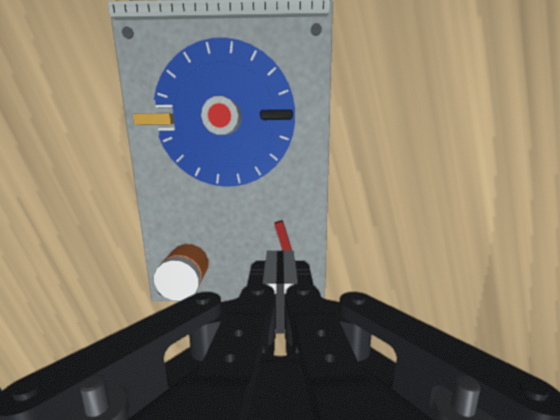

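View pics/scene_i.png

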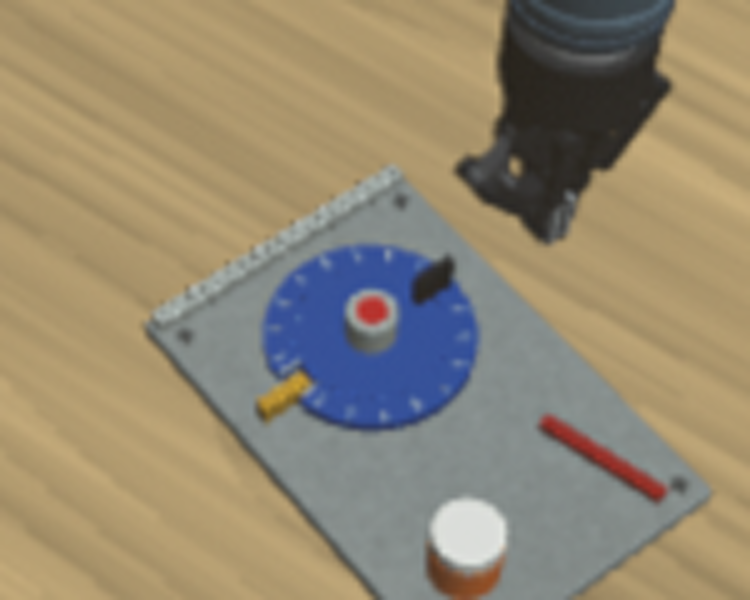

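The disc is level and home: its top is at 30–31 mm all round, flush with the pin in the notch, and the cap is at about 54–55 mm. The pencil and jar haven't moved, and the arm is well clear. Handing in.

```bash
python3 -c "
from h import *
print(workorder.finish_job())"
```

```text
the job is handed in; nothing more can be done
None
```

The jig is locked. I pushed the disc about 163° counter-clockwise by its tab, until the notch (-16.8°) stood over the pin (-16.8°). I then pressed the cap down 10 mm to the stop. The collar gave at 5–7 N, and I finished with a 20 N seating press.

**Last checks:**
- **Disc:** depth readings put its top at 30–31 mm all round, level with the pin's top (about 30 mm). The cap read 54.9 mm against a nominal 54, within the 2 mm camera calibration.
- **Surroundings:** the jar and pencil look unmoved in the pictures. I did not measure the tiles and tools again, but the arm never went low near them.
- **Arm:** it stood clear with no contact force. The job took about 12 s of the 48 s allowed.

No final check failed. My two early readings of the tab's angle disagreed by about 2°, so I set the final angle from the wrist camera's view of the notch and pin.

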